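# Raise a post-mounted pinhole to beam height and hold it

### The arm

A 6-joint arm with a two-finger parallel gripper is mounted at the origin on a cart in front of the work surface, level with it; the furniture and walls round the work are solid. World frame = base frame: x ahead of the robot, y to its left, z up, the work surface at z = 0. Lengths are in m, angles in rad, forces in N, time in s.
With the tool pointing down it reaches from about 0.35 to 0.775 m from the base axis. Payload 7.3 kg.
Tool frame: the origin (TCP) lies midway between the tips of the shut fingers; the grasp point (between the pads) lies 19 mm behind it (robot.tcp_to_grasp is the distance from the TCP to the grasp point, in m); z points along the fingers, y is the direction in which the jaws open and shut (so a half turn about z gives the same grasp; the last joint's range is limited). The gripper opens to 92 mm and grips with 3 to 60 N. Pads are 19 mm wide; open, the fingers measure 130 mm over their backs; the gripper's body (75 mm by 190 mm) begins 47 mm behind the grasp point.
Start: joints at [0.969, 0.342, 1.524, -0, 1.275, -0.146], TCP at [0.231, 0.471, 0.227] pointing down, gripper open.
Joint ranges: [-2.53, 2.53], [-0.77, 2.02], [0.04, 2.7], [-1, 4.14], [0.28, 2.66], [-3.11, 3.11]. Speed limits (rad/s): [2.57, 2.57, 3.14, 3.14, 3.14, 3.14].

### API

Orientations are given as [roll, pitch, yaw] about the fixed x, y, z axes, in that order (R = Rz(yaw) Ry(pitch) Rx(roll)).
In Python, from cell import status, read_camera, camera_info, ticket, robot gives the robot as it stands.
- The arm moves only by the tool jog_arm, never from a script. Its argument "plan" is a list that holds one entry, the list of rows, each a list of 7 numbers: the shift along the tool's x, y, z each as a share of 0.05 m, from -1 to 1, then the turn, a rotation vector about the tool's x, y, z each as a share of 0.15 rad, from -1 to 1, then the opening, from 0 (shut) to 1 (fully open). In form: [[[x, y, z, wx, wy, wz, hand], ...]]. A call has 1 to 20 rows; each row shifts and turns the commanded pose from where the row before left it, along the tool's axes as they then stand; what a row does not reach is not made up. A row lasts 1/8 s, in which the tool goes at most 62.5 mm and 10.7 degrees, less where a joint would pass 70% of its speed; a pose out of reach is approached as far as the arm can. A call with a number of a shift or a turn outside -1 to 1 is refused whole. A call with a gripper value outside its range is refused whole. The fingers move at their own pace and stop on an object; "squeeze" is the grip in N (left out, the last holds). Time passes only in rows, so rows that do not move let the fingers close. It gives the time, the measured TCP pose, the force and the opening at its end, in the units of the state.
- status.observe(): the state, without advancing time (a new reading comes with each control period).
- read_camera(name): name is "scene" or "top" or "wrist"; returns (picture, depth): 384x512x3 uint8, red, green, blue; 384x512 float32, m along the optical axis (not along the pixel's ray), 0 where there is no reading.
- camera_info(name): a dict with "mtx" (3x3 intrinsics, pixels), "world_to_cam" (4x4, takes a point from world to camera coordinates). Camera axes: x right, y down, z forward; pixel columns grow to the right and rows downward; lengths in m; the calibration is good to about 2 mm. A picture is of the moment at which its call begins: read the wrist's pose just before it. camera_info takes no time and is no camera call; for the wrist camera it gives the pose at the moment of the call.
- ticket.hand_in(): hands the job in, once; it reports no verdict.
The state is a dict: "time": time; "qpos": joint angles; "qvel": joint speeds; "joint_efforts": joint torques, N m; "tool_pos": TCP position; "tool_rot": TCP orientation; "contact_force": force on the tool from outside, world axes, zero at the start; "torque": the same for the moment, N m; "opening": finger opening in m.
Only numpy, scipy, OpenCV 4.12 (cv2) and the standard library are available. Lean on these libraries where they do the work, as an engineer would, in place of code of your own. Each camera call takes 0.05 s, during which the arm holds its last target.

### The job

The pinhole plate standing under the height gauge is locked at beam height: press the gauge's sprung slide down until its foot rests on the top of that plate, to read the height, without pushing the plate itself down. Then take the other pinhole plate, whose thumbscrew is loose, and draw its post straight up in its holder, without forcing it sideways, turning it or pulling it right out, until the two plates are level. Finish while still holding it there (it drops if let go, and a colleague will tighten the screw); leave the other things on the bench where they are.

Things in the scene. Friction and masses are not known exactly. Their poses are not given: they have to be found in the camera images.
- ref_plate (a point): centre of the reference pinhole plate, the one that stands under the foot of the height gauge: an upright square aluminium plate 40 x 40 mm, 12 mm thick, with a steel pinhole disc in both faces, on a 12.7 mm steel post in a dark post holder bolted to the bench. Site x axis: through the thickness (the optical axis); y: level, across the width; z: up. The post is clamped; more than about 35 N downward makes it slip
- ref_top (a point): centre of the level top edge (40 x 12 mm) of the reference plate, 20 mm above ref_plate; 130 to 152 mm above the bench
- gauge_foot (a point): centre of the underside of the gauge's round flat foot (16 mm across), straight above the reference plate; 168 mm above the bench when the slide is up. Axes as gauge_button
- gauge_button (a point): centre of the top of the gauge's black push button (22 mm across), on the arm of the slide straight above the foot, 39 mm above its underside; 207 mm above the bench when the slide is up. The point's +x axis points level along the arm to the gauge's column, a 14 mm steel column 70 mm away with its top 232 mm above the bench, on a foot block 56 x 60 mm
- gauge_slide (a joint): travel of the gauge's slide down from its upper stop (m): 0 up, grows as it is pressed down, at most 0.055. Height of the foot's underside above the bench = 0.168 m - this reading. A spring pushes the slide back up: pressing takes about 1.5 N at the top and 3.5 N 40 mm down, more once the foot has met the plate
- plate (a point): centre of the pinhole plate that is to be raised, the same shape and size as the reference plate (40 x 40 x 12 mm upright aluminium plate on a 12.7 x 70 mm steel post; plate and post are one piece, about 0.14 kg). Axes as ref_plate. The post's upper end is at the plate's lower edge, 20 mm below this point, its foot 90 mm below this point. With the post fully down the point is 99 mm above the bench. It can be gripped from above across the 40 mm width or the 12 mm thickness
- post_foot (a point): centre of the lower end of the loose post, in the bore, 90 mm below plate; 9 mm above the bench when the post is fully down on the bore's floor
- bore_mouth (a point): centre of the mouth of the loose post's holder: a dark upright tube 26 mm in diameter, its mouth 60 mm above the bench, with a round bore 13.7 mm wide (1 mm wider than the post) and 51 mm deep, a foot plate 50 x 62 mm bolted to the bench and a loose black thumbscrew on the side (point +y), 47 mm up, reaching 30 mm from the axis. Nothing but the hand keeps the post up in the bore
- window_cap: bystander: flat round cap 61 mm across, 13 mm thick, lying on the bench; origin at the centre of its underside
- blower: bystander: black rubber blower bulb standing upright on the bench beside the small micrometer stage, 52 mm across, 90 mm tall; origin at the centre of its underside
Mind the look-alikes: they are no part of the job. What is shaped like the part that bears bore_mouth but white is not meant.

How it is judged:
On the way, in this order (a step that is already met when the one before it is completed fails the run):
1. the gauge's foot rests on the top of the reference plate (within 1 mm) (z of gauge_foot in the frame of ref_top below 0.001 m and horizontal distance between gauge_foot and ref_top below 0.01 m), for 0.2 s.
2. the loose post is gripped and drawn at least 8 mm up in its holder (z of post_foot in the frame of bore_mouth above -0.043 m and contact force between the fingers and post above 1 N), for 0.2 s.
At the end, for the whole second after the job is handed in: The robot holds the loose plate still, its centre within 3 mm of the reference plate's height, upright within 0.045 rad, turned less than 0.25 rad from its holder's x axis, its post 12 mm or more inside the bore, within 3 mm of its axis and pressing on it with less than 10 N (z of plate in the frame of ref_plate between -0.003 and 0.003 m and z of post_foot in the frame of bore_mouth below -0.012 m and horizontal distance between post_foot and bore_mouth below 0.003 m and angle between plate's own z axis and vertical below 0.045 rad and angle between the x axis of plate and the x axis of bore_mouth, either way round below 0.25 rad and contact force between the fingers and post above 1 N and linear speed of post below 0.01 m/s and contact force between post and holder below 10 N); the arm keeps its last pose, push and grip.
It fails at once if the reference plate was pushed off its set height (more than 2 mm) (distance of ref_plate from where it was at the start of the episode above 0.002 m).
It fails at once if the post was forced or jammed in its bore (more than 30 N between post and holder) (contact force between post and holder above 30 N).
It fails at once if the post was pulled right out of its holder (z of post_foot in the frame of bore_mouth above -0.004 m).
It fails at once if a bystander was shoved (more than 30 mm) (distance of any of blower, window_cap from where it was at the start of the episode above 0.03 m).
It also fails if it takes over 45 s, if anything falls off the work surface, if the arm or the gripper's body presses on something with over 40 N, if the wrist force passes 120 N, or if a joint passes its speed limit or range.

## Working session

There is one attempt and no reset: what is moved stays moved. The work goes in short steps, Python scripts to look and compute and a tool call to move; the robot and the scene stay as the last step left them, time stands still between calls to the robot, and variables do not carry over. Pictures are saved under pics/ and viewed, and the job is handed in when it is done.

Besides the shell and the picture viewer there is one more tool, called after "Request:" by a JSON object that holds its "op" and its "data", one argument or row to a line. jog_arm: Moves the arm, as the interface text tells. Its arguments: {"type":"object","properties":{"plan":{"type":"array"},"squeeze":{"type":"number"}},"required":["plan"]}

```bash
ls; mkdir -p pics; python3 - <<'E'
from cell import status, read_camera, camera_info, ticket, robot
import cv2, numpy as np
print(status.observe()); print([a for a in dir(robot) if a[0]!='_'])
for n in("scene","top","wrist"):
    p,d=read_camera(n); i=camera_info(n)
    np.savez(f"pics/{n}0.npz",p=p,d=d,K=i["mtx"],T=i["world_to_cam"])
    cv2.imwrite(f"pics/{n}0.png",p[:,:,::-1])
E
```

```text
pics
{'time': 0.0, 'qpos': array([ 9.68995336e-01,  3.42719230e-01,  1.52502519e+00,  2.00645010e-05,
        1.27538440e+00, -1.45988667e-01]), 'qvel': array([-0.00024798, -0.00039196,  0.0007908 , -0.00238548, -0.00101167,
       -0.00074978]), 'joint_efforts': array([ 1.18110063e-03, -4.31243169e+01, -2.44219190e+01,  7.17825419e-02,
        5.60674549e-02, -1.39058270e-04]), 'tool_pos': array([0.23083751, 0.4710763 , 0.22604392]), 'tool_rot': array([-3.14007562e+00, -2.42448522e-04,  2.68577429e+00]), 'contact_force': array([ 0.06676195, -0.33439055, -0.03233022]), 'torque': array([ 0.04370001,  0.00248605, -0.01915783]), 'opening': 0.09187955422343394}
['IKError', 'tcp_to_grasp']
```

View pics/scene0.png

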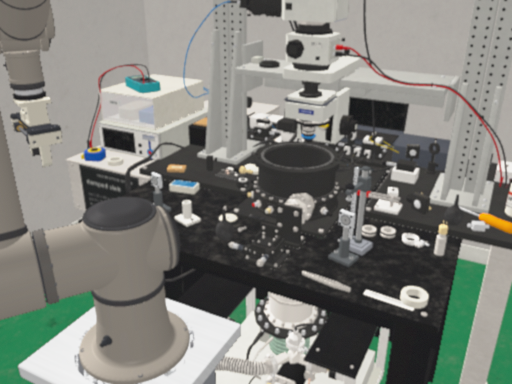

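View pics/top0.png

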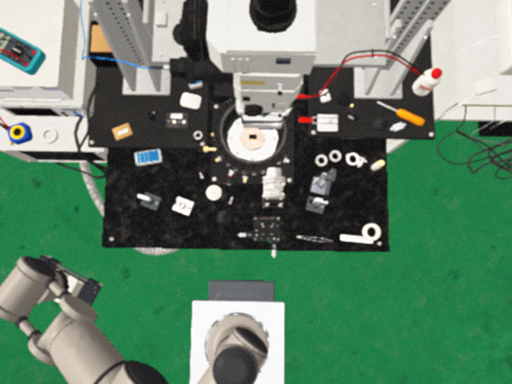

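View pics/wrist0.png

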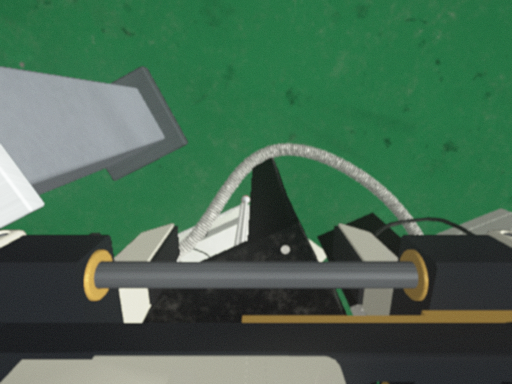

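```bash
cat > h.py <<'E'
import numpy as np, cv2
def load(n):
    z=np.load(f"pics/{n}.npz"); return z['p'],z['d'],z['K'],z['T']
def cloud(n):
    p,d,K,T=load(n)
    v,u=np.mgrid[:384,:512]
    X=np.stack([(u-K[0,2])/K[0,0]*d,(v-K[1,2])/K[1,1]*d,d],-1)
    Ti=np.linalg.inv(T); return X@Ti[:3,:3].T+Ti[:3,3]
def ray(n,u,v,z):
    p,d,K,T=load(n); Ti=np.linalg.inv(T)
    r=Ti[:3,:3]@np.array([(u-K[0,2])/K[0,0],(v-K[1,2])/K[1,1],1]); o=Ti[:3,3]
    return o+r*(z-o[2])/r[2]
def snap(n,name):
    from cell import read_camera,camera_info
    i=camera_info(n);p,d=read_camera(n)
    np.savez(f"pics/{name}.npz",p=p,d=d,K=i["mtx"],T=i["world_to_cam"])
    cv2.imwrite(f"pics/{name}.png",p[:,:,::-1])
def crop(name,x0,y0,x1,y1,s,out):
    p=load(name)[0][y0:y1,x0:x1,::-1]
    cv2.imwrite(f"pics/{out}.png",cv2.resize(p,None,fx=s,fy=s,interpolation=cv2.INTER_CUBIC))
E
python3 - <<'E'
from h import *
crop('top0',100,140,250,250,5,'tA'); crop('top0',240,140,395,250,5,'tB')
crop('scene0',130,150,250,240,6,'sA'); crop('scene0',310,150,450,260,5,'sB')
for u,v in((150,200),(183,205),(320,181),(318,203),(240,245)): print(u,v,ray('top0',u,v,0.0),ray('top0',u,v,.12),cloud('top0')[v,u])
for n in('scene0','top0'):print(np.linalg.inv(load(n)[3])[:3,3],load(n)[2])
E
```

```text
150 200 [0.50020817 0.3240509  0.        ] [0.48584775 0.29597624 0.12      ] [0.48871789 0.30158737 0.09601625]
183 205 [0.48402852 0.2046301  0.        ] [0.47095422 0.18604817 0.12      ] [0.47736769 0.19516336 0.06113512]
320 181 [ 0.57925403 -0.28773234  0.        ] [ 0.55861028 -0.26717651  0.12      ] [ 0.57538109 -0.28387589  0.02251303]
318 203 [ 0.49904346 -0.28000737  0.        ] [ 0.48477563 -0.26006561  0.12      ] [ 0.48770668 -0.26416226  0.09534833]
240 245 [ 0.34468237 -0.00268633  0.        ] [ 0.34268466 -0.00478874  0.12      ] [ 0.34457861 -0.00279553  0.00623277]
[-0.58381871 -0.56595956  0.69599693] [[498.41375795   0.         255.70836821]
 [  0.         498.41375795 185.85409046]
 [  0.           0.           1.        ]]
[ 0.31955067 -0.02913512  1.509629  ] [[422.98128863   0.         246.25931807]
 [  0.         422.98128863 195.47648682]
 [  0.           0.           1.        ]]
```

View pics/tA.png

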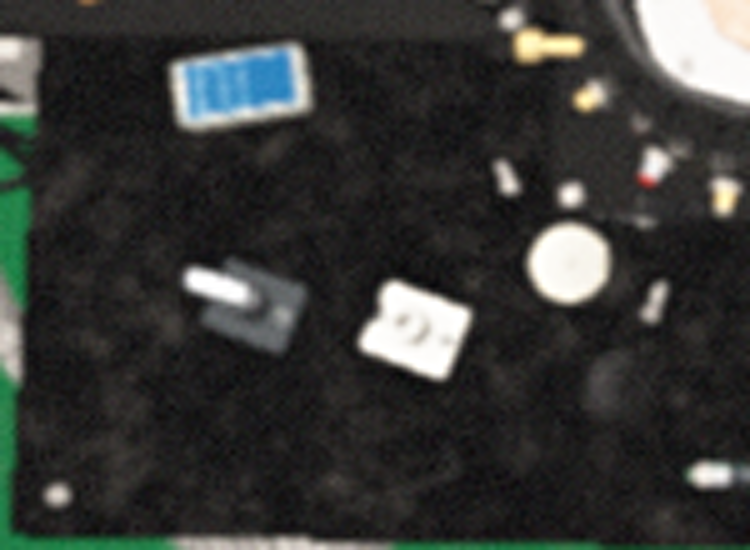

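View pics/tB.png

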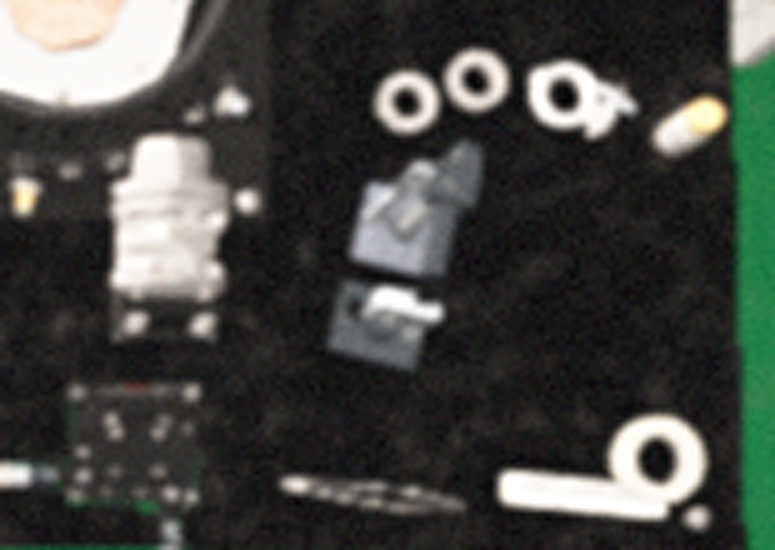

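View pics/sA.png

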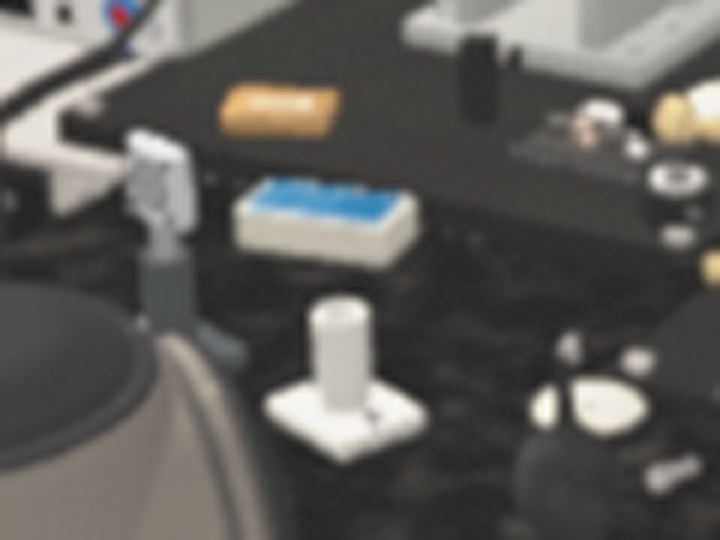

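View pics/sB.png

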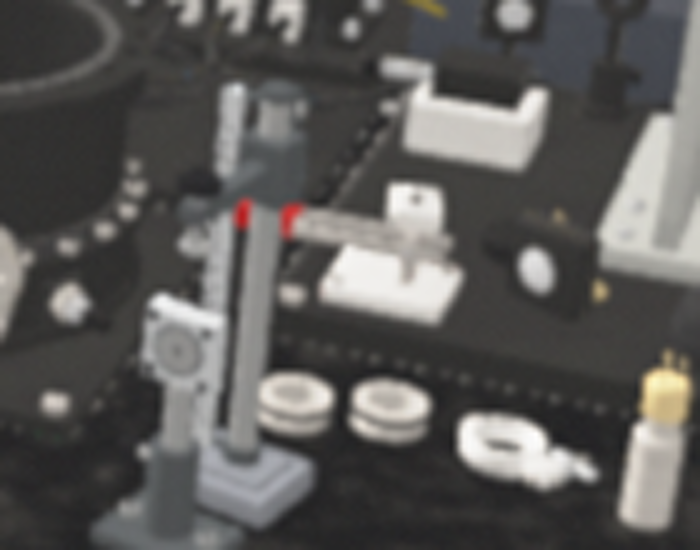

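```bash
python3 - <<'E'
from h import *
np.set_printoptions(precision=3,suppress=True)
C=cloud('top0')
print('top B z'); print((C[164:216:2,306:342:2,2]*1000).astype(int))
print('top A z'); print((C[188:216:2,132:166:2,2]*1000).astype(int))
S=cloud('scene0')
for cx,cy in((185,305),(180,345),(175,415),(200,185),(200,215),(190,240),(280,95),(270,170),(265,300),(250,470)):
    u,v=310+cx//5,150+cy//5; print((cx,cy),u,v,S[v,u])
for cx,cy in((160,140),(155,185),(165,240),(165,280),(475,80),(340,310)):
    u,v=130+cx//6,150+cy//6; print('A',(cx,cy),u,v,S[v,u])
E
```

```text
top B z
[[  2   2   8   3   0   0  11  14  14  14   3   2   2  -1   9   0  -2   7]
 [  2   0   0   2  -1   0   2   9  -1   0  -4   0   6  -1   7   3  -3  -1]
 [ -3   0   3   1   0   3   4   5   0  -1  -1   4  -1 225 213   7  -1   0]
 [  2   3  -2   1  -1   5  -3   0   2   2   3   0   2 229 233  -2  -3   0]
 [  0   3   1   2  -3   0   1   0   0 225 224 205 210 233 234   4  -2   2]
 [  7   3   3   0  -5   6  -4  -6 211 226 227 224 231 234 231 200   4   0]
 [  4   5   6   5  -2   7   2 180 184 198 198 209 229 234 232   0  -1   3]
 [  0   1   3  -5  16  14 129 154 157  -2 204 208 206 206 203   6   0   3]
 [  0   6   4   3  15  92 112 119  20 122 187 198 202 209 208   1   2   1]
 [ -2   0  -3   0  19  67  77  18  82 117 128 198 190 181   2   5   3   8]
 [  2   4   0   3  24  40  27  48  71  91 183 195 199   1   3   2   0  -2]
 [ -2   0   0  17  21  19  13  32  45  16 191 194 196  -2   1   6   1   0]
 [ -6  -1   1  18  25  13  20  25  16  24 197 196   2   1   1  -5   6  -1]
 [  1   0   0  23  20  19  20  22  19  17 200 190  -1   1   5   4   0  -3]
 [  0   4   0   1   9  20  16  19  15 191 
[... 1825 characters left out ...]
 4   0  -3   0   2   1   6   0   7]]
(185, 305) 347 211 [ 0.496 -0.267  0.136]
(180, 345) 346 219 [ 0.488 -0.268  0.117]
(175, 415) 345 233 [ 0.483 -0.27   0.081]
(200, 185) 350 187 [ 0.484 -0.272  0.207]
(200, 215) 350 193 [ 0.487 -0.273  0.19 ]
(190, 240) 348 198 [ 0.487 -0.269  0.175]
(280, 95) 366 169 [ 0.556 -0.288  0.23 ]
(270, 170) 364 184 [ 0.548 -0.289  0.193]
(265, 300) 363 210 [ 0.559 -0.291  0.116]
(250, 470) 360 244 [ 0.549 -0.294  0.021]
A (160, 140) 156 173 [0.5   0.324 0.12 ]
A (155, 185) 155 180 [0.488 0.319 0.103]
A (165, 240) 157 190 [0.489 0.316 0.071]
A (165, 280) 157 196 [0.484 0.314 0.053]
A (475, 80) 209 163 [0.789 0.322 0.051]
A (340, 310) 186 201 [0.486 0.21  0.06 ]
```

```bash
cat >> h.py <<'E'
from scipy.spatial.transform import Rotation as Ro
def tool():
    from cell import status
    s=status.observe(); return s,Ro.from_euler('xyz',s['tool_rot']).as_matrix(),np.array(s['tool_pos'])
def goto(x,y,z,yaw):
    "delta in tool axes: mm/50 shares total and yaw total in 0.15 shares"
    s,R,p=tool(); d=R.T@(np.array([x,y,z])-p)
    T=Ro.from_euler('xyz',[np.pi,0,yaw]).as_matrix(); w=Ro.from_matrix(R.T@T).as_rotvec()
    print('shift shares',np.round(d/.05,2),'turn shares',np.round(w/.15,2),'pos',p.round(4),'rot',np.round(s['tool_rot'],3),'F',np.round(s['contact_force'],2),'t',s['time'])
E
python3 - <<'E'
from h import *
np.set_printoptions(precision=3,suppress=True)
from cell import camera_info
s,R,p=tool(); T=camera_info('wrist'); Ti=np.linalg.inv(T['world_to_cam'])
print(R.T@(Ti[:3,3]-p)); print(R.T@Ti[:3,:3]); print(T['mtx'])
E
```

```text
[ 0.076 -0.001 -0.157]
[[-0.001 -0.959 -0.282]
 [ 1.    -0.    -0.001]
 [ 0.001 -0.282  0.959]]
[[290.788   0.    255.612]
 [  0.    290.788 192.18 ]
 [  0.      0.      1.   ]]
```

```bash
python3 - <<'E'
from h import *
goto(.51,.30,.27,2.9)
E
```

```text
shift shares [-6.52 -0.62 -0.88] turn shares [-0.01 -0.   -1.43] pos [0.2309 0.4712 0.2262] rot [-3.141 -0.     2.686] F [ 0.49  0.07 -0.77] t 0.15
```

Request:
{"op": "jog_arm", "data": {
  "plan": [
    [[-0.5, 0, -0.5, 0, 0, 0, 1], [-0.7, -0.1, -0.4, 0, 0, 0, 1], [-0.8, -0.1, 0, 0, 0, 0, 1], [-0.8, -0.1, 0, 0, 0, 0, 1], [-0.8, -0.1, 0, 0, 0, 0, 1], [-0.8, -0.1, 0, 0, 0, 0, 1], [-0.8, -0.1, 0, 0, 0, 0, 1], [-0.8, -0.1, 0, 0, 0, 0, 1], [-0.5, 0, 0, 0, 0, 0, 1], [0, 0, 0, 0, 0, -0.7, 1], [0, 0, 0, 0, 0, -0.7, 1], [0, 0, 0, 0, 0, 0, 1], [0, 0, 0, 0, 0, 0, 1]]
  ]
}}

```text
time: 1.78
tool_pos: [0.5074, 0.297, 0.2716]
tool_rot: [-3.141, -0.0, 2.894]
contact_force: [0.4, -0.0, -1.1]
opening: 0.0915
```

```bash
python3 - <<'E'
from h import *
goto(.51,.30,.27,2.9)
snap('wrist','w1')
E
```

```text
shift shares [-0.04  0.07  0.03] turn shares [-0.   -0.   -0.04] pos [0.5074 0.297  0.2716] rot [-3.141 -0.     2.894] F [ 0.38 -0.03 -1.06] t 1.775
```

View pics/w1.png

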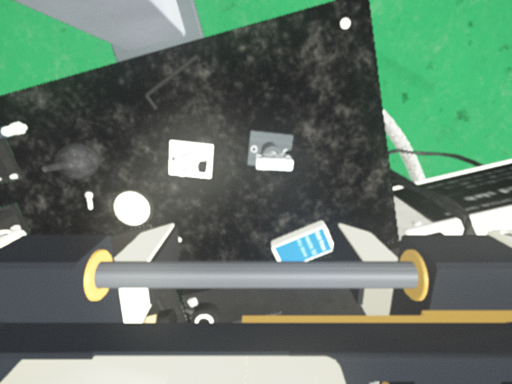

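```bash
python3 - <<'E'
from h import *
np.set_printoptions(precision=4,suppress=True)
crop('w1',225,115,320,190,8,'w1c')
p,d,K,T=load('w1'); C=cloud('w1')
m=((C[...,2]>.112)&(C[...,2]<.13)); m[:, :240]=0; m[:,310:]=0; m[185:]=0;m[:120]=0
print(m.sum(), C[m].mean(0), np.median(C[m][:,2]))
b=((p.min(2)>200)); b[:, :240]=0; b[:,310:]=0; b[185:]=0;b[:120]=0
(c,sz,a)=cv2.minAreaRect(np.argwhere(b)[:,::-1].astype(np.float32)); print(b.sum(),c,sz,a)
bx=cv2.boxPoints((c,sz,a)); P=np.array([ray('w1',u,v,.119) for u,v in bx]); print(P,P.mean(0))
for i in range(4): e=P[(i+1)%4]-P[i]; print(np.linalg.norm(e),np.arctan2(e[1],e[0]))
E
```

```text
432 [0.4955 0.3193 0.1181] 0.1182927120418874
575 (271.4085998535156, 157.96302795410156) (43.97669219970703, 23.828506469726562) 3.5763344764709473
[[0.4934 0.2917 0.119 ]
 [0.4689 0.2997 0.119 ]
 [0.4832 0.3442 0.119 ]
 [0.5081 0.3372 0.119 ]] [0.4884 0.3182 0.119 ]
0.025733273293152996 2.8253565023189786
0.04673911810676353 1.2605496223233374
0.025816545281712757 -0.2735837546011087
0.047839589990097874 -1.88243068081849
```

View pics/w1c.png

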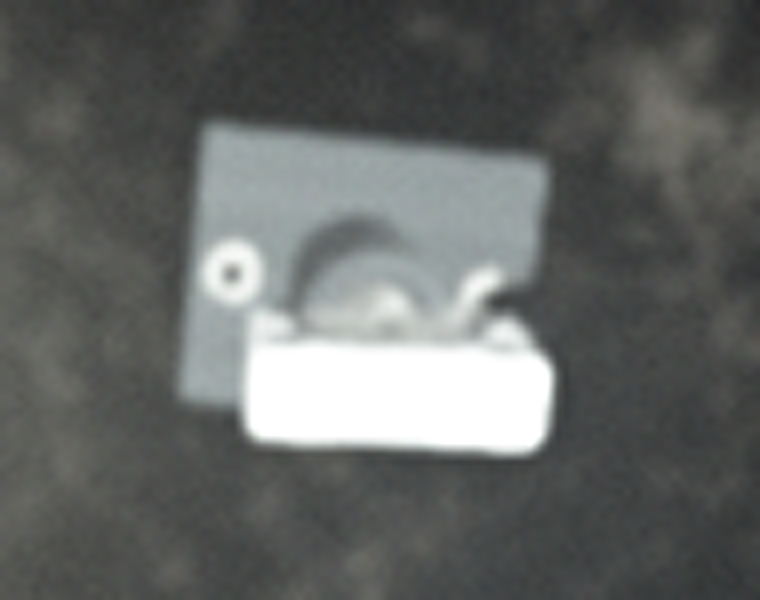

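```bash
python3 - <<'E'
from h import *
np.set_printoptions(precision=4,suppress=True)
f=lambda x,y,z: ray('w1',225+(x+.5)/8-.5,115+(y+.5)/8-.5,z)
P=np.array([f(*q,.119) for q in((247,340),(551,347),(547,453),(250,443))])
print(P,P.mean(0)); 
for a,b in((0,1),(3,2),(0,3),(1,2)): e=P[b]-P[a]; print(np.linalg.norm(e),np.arctan2(e[1],e[0]))
H=[f(205,125,.011),f(548,155,.011),f(182,403,.011)]
for b in(1,2): e=H[b]-H[0]; print('H',np.linalg.norm(e),np.arctan2(e[1],e[0]))
print(f(375,330,.06))
E
```

```text
[[0.4831 0.3018 0.119 ]
 [0.494  0.3412 0.119 ]
 [0.5081 0.3376 0.119 ]
 [0.4969 0.2988 0.119 ]] [0.4955 0.3198 0.119 ]
0.04082567869735142 1.2995145767566751
0.040422134154487706 1.2884188289685992
0.014092523695808901 -0.21949700596664823
0.01452573778614252 -0.24901468693363774
H 0.06086522135522397 1.2369912534455683
H 0.04990809679417526 -0.33762939845514156
[0.4961 0.3195 0.06  ]
```

```bash
python3 - <<'E'
from h import *
C=cloud('top0').reshape(-1,3)
for x0 in np.arange(.35,.8,.05):
    print(round(x0,2),[int(1000*np.percentile(C[(C[:,0]>x0)&(C[:,0]<=x0+.05)&(C[:,1]>y)&(C[:,1]<=y+.1)][:,2],98.5)) for y in np.arange(.3,-.5,-.1)])
goto(.45,-.24,.30,2.89)
E
```

```text
0.35 [7, 9, 10, 8, 63, 60, 12, 8]
0.4 [8, 8, 7, 72, 89, 90, 7, 8]
0.45 [122, 64, 61, 49, 117, 119, 210, 7]
0.5 [119, 12, 16, 17, 108, 119, 207, 8]
0.55 [8, 7, 13, 168, 175, 123, 234, 11]
0.6 [28, 26, 15, 175, 672, 175, 15, 15]
0.65 [29, 27, 124, 805, 838, 805, 16, 19]
0.7 [33, 590, 768, 811, 900, 839, 476, 27]
0.75 [531, 570, 610, 808, 806, 806, 441, 64]
shift shares [ -1.52 -10.69  -0.57] turn shares [-0.   -0.    0.03] pos [0.5074 0.297  0.2717] rot [-3.142 -0.     2.894] F [ 0.78  0.33 -0.43] t 1.825
```

Request:
{"op": "jog_arm", "data": {
  "plan": [
    [[0, -0.5, -0.3, 0, 0, 0, 0], [0, -0.8, -0.3, 0, 0, 0, 0], [0, -0.9, 0, 0, 0, 0, 0], [0, -0.9, 0, 0, 0, 0, 0], [0, -0.9, 0, 0, 0, 0, 0], [-0.1, -0.9, 0, 0, 0, 0, 0], [-0.1, -0.9, 0, 0, 0, 0, 0], [-0.2, -0.9, 0, 0, 0, 0, 0], [-0.2, -0.9, 0, 0, 0, 0, 0], [-0.2, -0.9, 0, 0, 0, 0, 0], [-0.2, -0.9, 0, 0, 0, 0, 0], [-0.3, -0.9, 0, 0, 0, 0, 0], [-0.2, -0.4, 0, 0, 0, 0, 0], [0, 0, 0, 0, 0, 0, 0], [0, 0, 0, 0, 0, 0, 0]]
  ]
}}

```text
time: 3.7
tool_pos: [0.4501, -0.239, 0.3017]
tool_rot: [3.141, -0.0, 2.896]
contact_force: [-0.1, 0.4, 0.4]
opening: 0.0002
```

```bash
python3 - <<'E'
from h import *
goto(.45,-.24,.30,2.89)
snap('wrist','w2')
crop('w2',0,0,512,384,1.5,'w2c')
E
```

```text
shift shares [-0.   -0.02  0.03] turn shares [ 0.01 -0.    0.04] pos [ 0.4501 -0.239   0.3017] rot [ 3.141 -0.     2.896] F [-0.11  0.4   0.41] t 3.7
```

View pics/w2c.png

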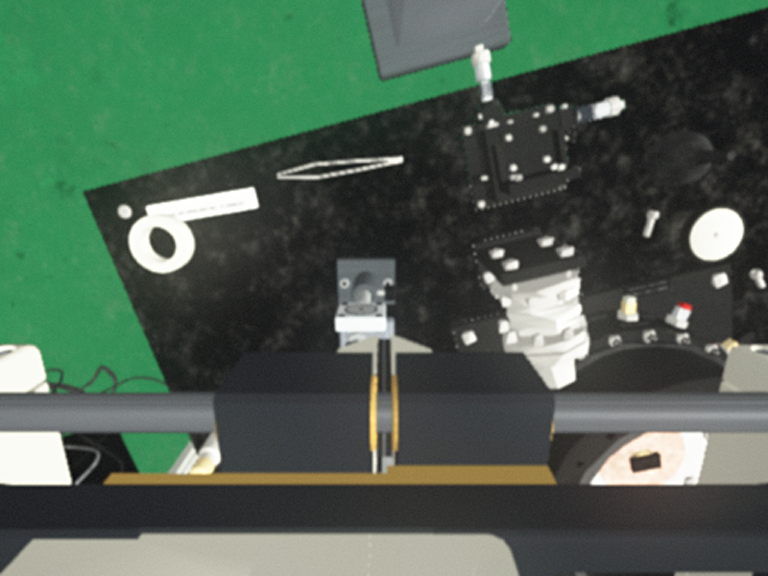

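Request:
{"op": "jog_arm", "data": {
  "plan": [
    [[-0.6, -0.2, 0, 0, 0, 0, 0], [-0.6, -0.2, 0, 0, 0, 0, 0], [-0.5, -0.2, 0, 0, 0, 0, 0], [0, 0, 0, 0, 0, 0, 0], [0, 0, 0, 0, 0, 0, 0]]
  ]
}}

```text
time: 4.38
tool_pos: [0.5249, -0.2888, 0.3018]
tool_rot: [3.141, -0.001, 2.897]
contact_force: [0.7, -1.0, -0.3]
opening: 0.0003
```

```bash
python3 - <<'E'
from h import *
goto(.45,-.24,.30,2.89)
snap('wrist','w3')
crop('w3',180,100,330,220,5,'w3c')
E
```

```text
shift shares [1.69 0.58 0.04] turn shares [ 0.   -0.    0.05] pos [ 0.5249 -0.2888  0.3018] rot [ 3.141e+00 -1.000e-03  2.897e+00] F [ 0.68 -0.97 -0.31] t 4.375
```

View pics/w3c.png

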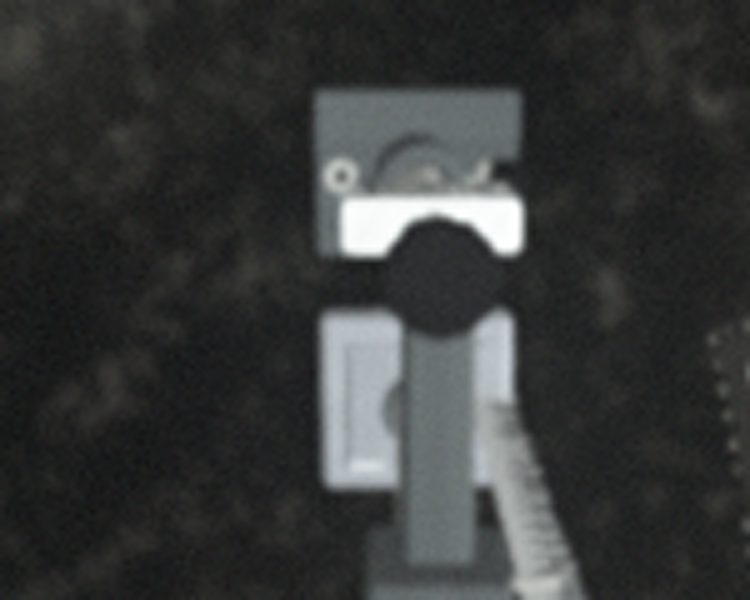

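```bash
python3 - <<'E'
from h import *
np.set_printoptions(precision=4,suppress=True)
g=lambda x,y: (180+(x+.5)/5-.5,100+(y+.5)/5-.5)
B=ray('w3',*g(442,278),.207); print('button',B)
C=cloud('w3')
u,v=g(442,270); print('button depth', C[int(v)-4:int(v)+5,int(u)-4:int(u)+5].reshape(-1,3).mean(0))
p,d,K,T=load('w3')
m=(p.min(2)>210); m[:136]=0; m[153:]=0; m[:,:245]=0; m[:,:]=m; m[:,287:]=0
q=C[m]; print('plate z', np.median(q[:,2]), m.sum(), np.percentile(q[:,2],[10,30,70,90]))
z=np.median(q[:,2])
P=np.array([ray('w3',*g(*k),z) for k in((340,196),(525,198),(523,257),(342,257))]);print(P,P.mean(0),np.linalg.norm(P[1]-P[0]),np.arctan2(*(P[1]-P[0])[1::-1]))
goto(B[0],B[1],.225,2.87)
# loose plate same check for depth bias
C1=cloud('w1');p1=load('w1')[0]; m=(p1.min(2)>225); m[:158]=0;m[171:]=0;m[:,:256]=0;m[:,294:]=0; print(m.sum(),np.median(C1[m][:,2]))
# arm dir
a=ray('w3',*g(437,340),.195);b=ray('w3',*g(441,560),.195);print(np.arctan2(*(b-a)[1::-1]))
E
```

```text
button [ 0.4923 -0.2705  0.207 ]
button depth [ 0.49   -0.27    0.2097]
plate z 0.13412660780569557 233 [0.1332 0.1337 0.1346 0.1351]
[[ 0.4812 -0.288   0.1341]
 [ 0.4916 -0.2484  0.1341]
 [ 0.5042 -0.2516  0.1341]
 [ 0.4944 -0.2909  0.1341]] [ 0.4929 -0.2697  0.1341] 0.04092934667558829 1.314855959071371
shift shares [0.72 0.2  1.54] turn shares [ 0.   -0.    0.18] pos [ 0.5248 -0.2889  0.302 ] rot [ 3.141 -0.     2.897] F [0.27 0.91 0.89] t 4.425
450 0.11827358819314107
-0.21637623011319743
```

Request:
{"op": "jog_arm", "data": {
  "plan": [
    [[0.4, 0.1, 0.4, 0, 0, 0, 0], [0.3, 0.1, 0.6, 0, 0, 0, 0], [0, 0, 0.4, 0, 0, 0, 0], [0, 0, 0.2, 0, 0, 0, 0], [0, 0, 0, 0, 0, 0, 0]]
  ]
}}

```text
time: 5.05
tool_pos: [0.4935, -0.2715, 0.2218]
tool_rot: [3.141, -0.0, 2.896]
contact_force: [1.0, -0.6, -0.1]
opening: 0.0005
```

```bash
python3 - <<'E'
from h import *
goto(.4923,-.2705,.172,2.9)
snap('wrist','w4');snap('scene','s4')
crop('w4',180,130,330,250,5,'w4c');crop('s4',300,140,420,230,6,'s4c')
E
```

```text
shift shares [0.03 0.01 1.  ] turn shares [ 0.   -0.   -0.03] pos [ 0.4935 -0.2715  0.2218] rot [ 3.141 -0.     2.896] F [ 1.03 -0.61 -0.07] t 5.05
```

View pics/w4c.png

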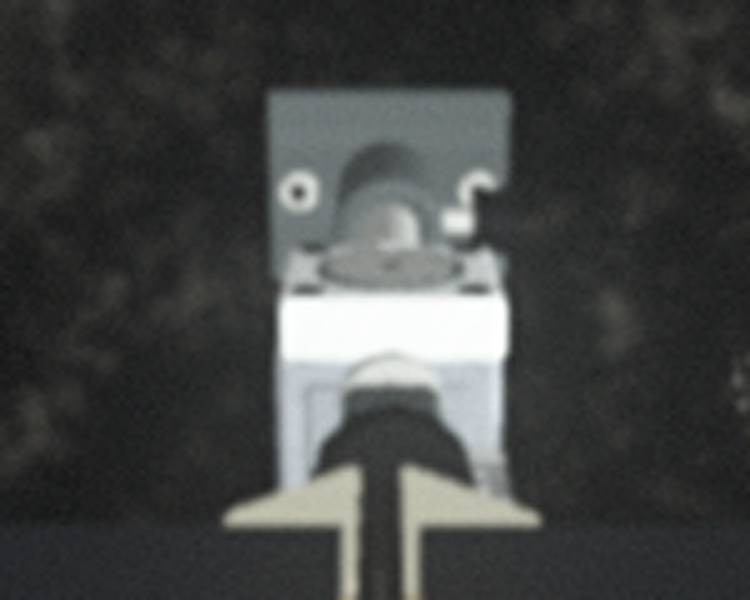

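View pics/s4c.png

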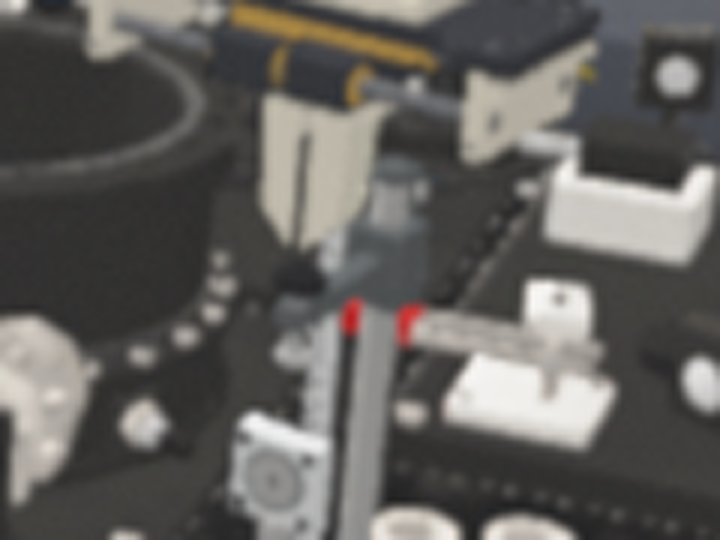

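Request:
{"op": "jog_arm", "data": {
  "plan": [
    [[0, 0, 0.3, 0, 0, 0, 0], [0, 0, 0.25, 0, 0, 0, 0], [0, 0, 0.2, 0, 0, 0, 0], [0, 0, 0.1, 0, 0, 0, 0], [0, 0, 0, 0, 0, 0, 0], [0, 0, 0, 0, 0, 0, 0]]
  ]
}}

```text
time: 5.9
tool_pos: [0.4936, -0.2717, 0.1794]
tool_rot: [3.141, -0.0, 2.896]
contact_force: [0.9, -0.4, 3.2]
opening: 0.0004
```

Request:
{"op": "jog_arm", "data": {
  "plan": [
    [[0, 0, 0.05, 0, 0, 0, 0], [0, 0, 0.03, 0, 0, 0, 0], [0, 0, 0, 0, 0, 0, 0]]
  ]
}}

```text
time: 6.28
tool_pos: [0.4936, -0.2717, 0.1751]
tool_rot: [3.141, -0.0, 2.896]
contact_force: [-0.9, 0.4, 2.9]
opening: 0.0007
```

Request:
{"op": "jog_arm", "data": {
  "plan": [
    [[0, 0, 0.02, 0, 0, 0, 0], [0, 0, 0, 0, 0, 0, 0]]
  ]
}}

```text
time: 6.52
tool_pos: [0.4936, -0.2717, 0.1741]
tool_rot: [3.141, -0.0, 2.896]
contact_force: [-1.0, -0.5, 3.2]
opening: 0.0005
```

Request:
{"op": "jog_arm", "data": {
  "plan": [
    [[0, 0, 0.02, 0, 0, 0, 0], [0, 0, 0, 0, 0, 0, 0]]
  ]
}}

```text
time: 6.78
tool_pos: [0.4936, -0.2718, 0.174]
tool_rot: [-3.141, 0.0, 2.896]
contact_force: [-2.6, 1.0, 9.1]
opening: 0.0004
```

Request:
{"op": "jog_arm", "data": {
  "plan": [
    [[0, 0, 0.01, 0, 0, 0, 0], [0, 0, 0, 0, 0, 0, 0], [0, 0, 0, 0, 0, 0, 0]]
  ]
}}

```text
time: 7.15
tool_pos: [0.4937, -0.2718, 0.174]
tool_rot: [-3.141, 0.001, 2.896]
contact_force: [-3.3, 1.7, 11.8]
opening: 0.0009
```

```bash
python3 - <<'E'
from h import *
print(tool()); snap('scene','s5'); crop('s5',300,140,420,230,6,'s5c'); 
goto(.507,.297,.2717,2.896)
E
```

```text
({'time': 7.15, 'qpos': array([-6.39231052e-01,  4.56984756e-01,  1.49703823e+00, -9.40432984e-05,
        1.18662345e+00, -1.96430798e+00]), 'qvel': array([-0.00020264, -0.00152796,  0.00080082,  0.00111298,  0.00156025,
        0.00035697]), 'joint_efforts': array([ 6.38856960e-03, -4.16483760e+01, -2.13620746e+01,  9.31887422e-02,
       -1.11606460e+00,  9.48587731e-04]), 'tool_pos': array([ 0.49365783, -0.27179876,  0.17401129]), 'tool_rot': array([-3.14114929e+00,  8.40451384e-04,  2.89590865e+00]), 'contact_force': array([-3.31574066,  1.66029403, 11.81590023]), 'torque': array([0.31744129, 0.58813809, 0.01995054]), 'opening': 0.0008715437776749849}, array([[-9.69970845e-01,  2.43220186e-01,  7.07377864e-04],
       [ 2.43219762e-01,  9.69971002e-01, -6.34467365e-04],
       [-8.40451285e-04, -4.43366570e-04, -9.99999549e-01]]), array([ 0.49365783, -0.27179876,  0.17401129]))
shift shares [ 2.51 11.1  -1.96] turn shares [-0.    0.01 -0.  ] pos [ 0.4937 -0.2718  0.174 ] rot [-3.141e+00  1.000e-03  2.896e+00] F [-3.06  1.22 12.26] t 7.2
```

View pics/s5c.png

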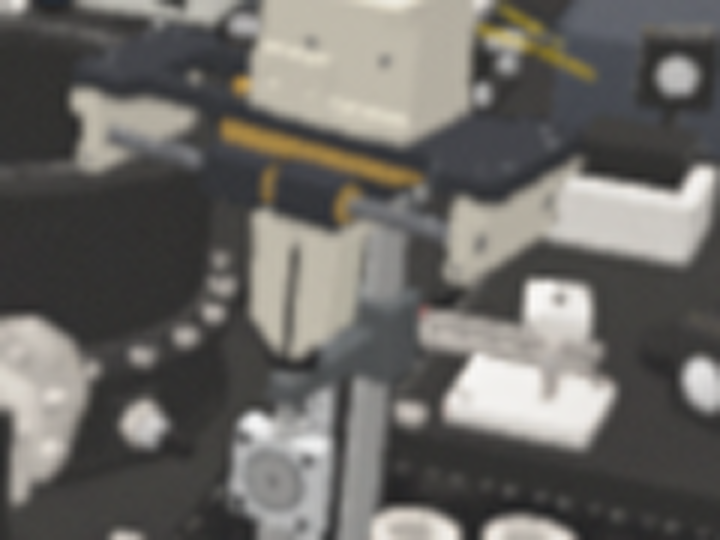

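Request:
{"op": "jog_arm", "data": {
  "plan": [
    [[0, 0, -0.3, 0, 0, 0, 0], [0, 0, -0.8, 0, 0, 0, 0], [0, 0, -0.8, 0, 0, 0, 0], [0.4, 0.4, -0.5, 0, 0, 0, 0], [0.4, 0.8, 0, 0, 0, 0, 0.5], [0.4, 0.9, 0, 0, 0, 0, 1], [0.4, 0.9, 0, 0, 0, 0, 1], [0.3, 0.9, 0, 0, 0, 0, 1], [0.3, 0.9, 0, 0, 0, 0, 1], [0.2, 0.9, 0, 0, 0, 0, 1], [0.1, 0.9, 0, 0, 0, 0, 1], [0.1, 0.9, 0, 0, 0, 0, 1], [0, 0.9, 0, 0, 0, 0, 1], [0, 0.9, 0, 0, 0, 0, 1], [0, 0.9, 0, 0, 0, 0, 1], [0, 0.9, 0, 0, 0, -0.2, 1], [0, 0, 0, 0, 0, 0, 1], [0, 0, 0, 0, 0, 0, 1]]
  ]
}}

```text
time: 9.45
tool_pos: [0.5023, 0.2977, 0.2925]
tool_rot: [-3.141, -0.001, 2.926]
contact_force: [-0.2, -0.4, 0.3]
opening: 0.0917
```

```bash
python3 - <<'E'
from h import *
goto(.4955,.3198,.18,2.865)
E
```

```text
shift shares [0.23 0.4  2.25] turn shares [-0.01 -0.    0.41] pos [0.5023 0.2977 0.2925] rot [-3.141e+00 -1.000e-03  2.926e+00] F [-0.23 -0.35  0.32] t 9.45
```

Request:
{"op": "jog_arm", "data": {
  "plan": [
    [[0.2, 0.4, 0.5, 0, 0, 0, 1], [0, 0, 0.8, 0, 0, 0, 1], [0, 0, 0.7, 0, 0, 0.4, 1], [0, 0, 0.2, 0, 0, 0, 1], [0, 0, 0, 0, 0, 0, 1], [0, 0, 0, 0, 0, 0, 1]]
  ]
}}

```text
time: 10.2
tool_pos: [0.4981, 0.3199, 0.1846]
tool_rot: [3.14, 0.002, 2.866]
contact_force: [0.3, -0.0, 0.7]
opening: 0.0921
```

```bash
python3 - <<'E'
from h import *
goto(.4955,.3198,.086,2.865)
snap('wrist','w6')
crop('w6',150,140,350,290,4,'w6c')
E
```

```text
shift shares [ 0.05 -0.02  1.97] turn shares [0.01 0.02 0.01] pos [0.4981 0.3199 0.1846] rot [3.140e+00 2.000e-03 2.866e+00] F [ 0.31 -0.03  0.7 ] t 10.2
```

View pics/w6c.png

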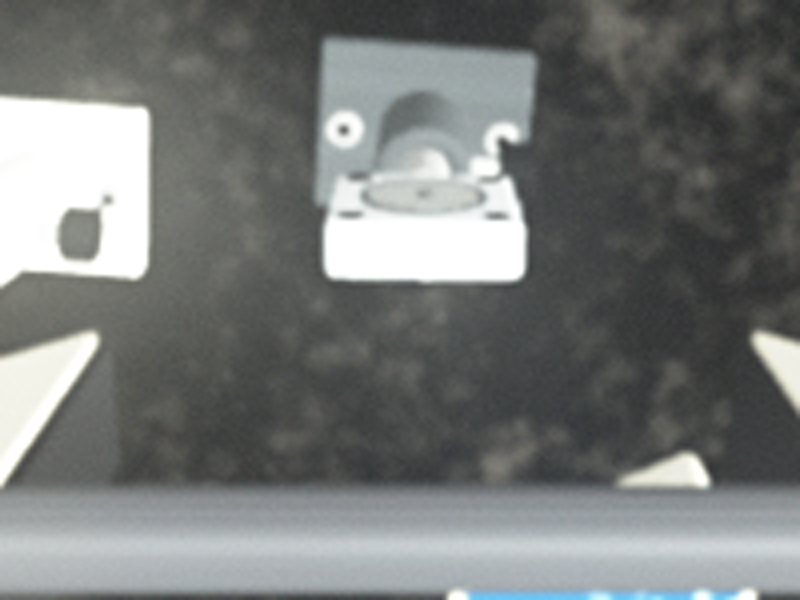

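```bash
python3 - <<'E'
from h import *
np.set_printoptions(precision=4,suppress=True)
f=lambda x,y,z: ray('w6',150+(x+.5)/4-.5,140+(y+.5)/4-.5,z)
P=np.array([f(*q,.119) for q in((325,221),(526,222),(525,281),(325,279))]);print(P,P.mean(0))
for a,b in((0,1),(3,2)): e=P[b]-P[a]; print(np.linalg.norm(e),np.arctan2(e[1],e[0])+np.pi/2)
c=P.mean(0);goto(c[0],c[1],.086,2.866)
E
```

```text
[[0.4842 0.3023 0.119 ]
 [0.4954 0.341  0.119 ]
 [0.5075 0.3377 0.119 ]
 [0.496  0.2987 0.119 ]] [0.4958 0.3199 0.119 ]
0.0402918261912236 2.8596871209350336
0.04070276137964687 2.854198858870866
shift shares [ 0.05 -0.02  1.97] turn shares [ 0.01  0.02 -0.  ] pos [0.498  0.32   0.1845] rot [3.14  0.002 2.866] F [ 0.53 -0.1   0.24] t 10.25
```

Request:
{"op": "jog_arm", "data": {
  "plan": [
    [[0.05, -0.01, 0.3, 0, 0, 0.06, 1], [0, 0, 0.7, 0, 0, 0, 1], [0, 0, 0.6, 0, 0, 0, 1], [0, 0, 0.3, 0, 0, 0, 1], [0, 0, 0, 0, 0, 0, 1], [0, 0, 0, 0, 0, 0, 0.6], [0, 0, 0, 0, 0, 0, 0.53], [0, 0, 0, 0, 0, 0, 0.53]]
  ],
  "squeeze": 8
}}

```text
time: 11.25
tool_pos: [0.495, 0.3202, 0.0885]
tool_rot: [3.141, 0.001, 2.857]
contact_force: [-0.6, -0.8, -0.4]
opening: 0.0664
```

```bash
python3 - <<'E'
from h import *
goto(.4958,.3199,.086,2.857); print(tool()[0]['opening'])
snap('wrist','w7')
crop('w7',150,140,350,290,4,'w7c')
E
```

```text
shift shares [-0.02 -0.    0.05] turn shares [ 0.01  0.01 -0.  ] pos [0.495  0.3202 0.0885] rot [3.141e+00 1.000e-03 2.857e+00] F [-0.64 -0.84 -0.42] t 11.25
0.06644501328733154
```

View pics/w7c.png

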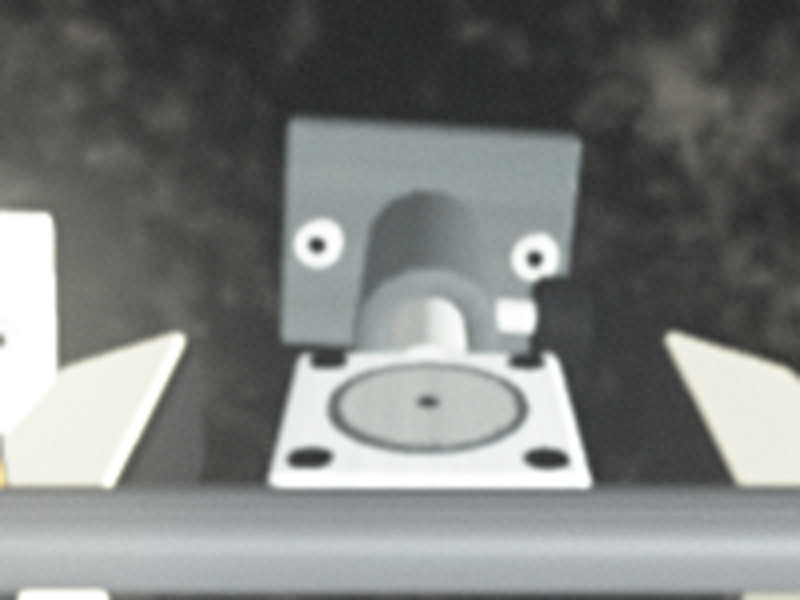

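Request:
{"op": "jog_arm", "data": {
  "plan": [
    [[0, 0, 0, 0, 0, 0, 0.5], [0, 0, 0, 0, 0, 0, 0.47], [0, 0, 0, 0, 0, 0, 0.45], [0, 0, 0, 0, 0, 0, 0.43], [0, 0, 0, 0, 0, 0, 0.4], [0, 0, 0, 0, 0, 0, 0.4]]
  ],
  "squeeze": 8
}}

```text
time: 12.05
tool_pos: [0.4946, 0.3201, 0.0877]
tool_rot: [3.141, -0.0, 2.857]
contact_force: [-0.7, -0.0, 0.3]
opening: 0.0401
```

```bash
python3 - <<'E'
from h import *
s,R,p=tool(); print(s['opening'],R.T@s['contact_force'],p)
E
```

```text
0.040087018016009404 [ 0.62810617 -0.21821959 -0.34362553] [0.49462172 0.32010888 0.0877065 ]
```

Request:
{"op": "jog_arm", "data": {
  "plan": [
    [[0, 0, 0, 0, 0, 0, 0.3], [0, 0, 0, 0, 0, 0, 0.3], [0, 0, -0.04, 0, 0, 0, 0.3], [0, 0, -0.06, 0, 0, 0, 0.3], [0, 0, -0.06, 0, 0, 0, 0.3], [0, 0, 0, 0, 0, 0, 0.3], [0, 0, 0, 0, 0, 0, 0.3]]
  ],
  "squeeze": 15
}}

```text
time: 12.92
tool_pos: [0.4946, 0.32, 0.0958]
tool_rot: [3.142, 0.0, 2.857]
contact_force: [-0.0, 0.7, -1.7]
opening: 0.0403
```

```bash
python3 - <<'E'
from h import *
s,R,p=tool(); print(s['opening'],R.T@s['contact_force'],p,s['torque'])
E
```

```text
0.04031171721319051 [0.23735383 0.67591523 1.70011585] [0.49462152 0.32000313 0.09577994] [ 0.04250487 -0.06217451 -0.01731308]
```

Request:
{"op": "jog_arm", "data": {
  "plan": [
    [[0, 0, -0.05, 0, 0, 0, 0.3], [0, 0, -0.06, 0, 0, 0, 0.3], [0, 0, -0.04, 0, 0, 0, 0.3], [0, 0, 0, 0, 0, 0, 0.3], [0, 0, 0, 0, 0, 0, 0.3], [0, 0, 0, 0, 0, 0, 0.3]]
  ]
}}

```text
time: 13.68
tool_pos: [0.4946, 0.32, 0.1032]
tool_rot: [-3.142, -0.0, 2.857]
contact_force: [0.0, 0.3, -1.2]
opening: 0.0398
```

```bash
python3 - <<'E'
from h import *
np.set_printoptions(precision=4,suppress=True)
s,R,p=tool(); print(s['opening'],R.T@s['contact_force'],p,s['torque'],s['tool_rot'])
snap('wrist','w8');snap('scene','s8')
crop('w8',150,140,350,290,4,'w8c');crop('s8',130,140,230,215,7,'s8c')
crop('s8',300,140,420,230,6,'s8d')
E
```

```text
0.03982579702581557 [0.0417 0.3084 1.1882] [0.4946 0.32   0.1032] [ 0.0297  0.0025 -0.018 ] [-3.1416 -0.0001  2.8568]
```

View pics/w8c.png

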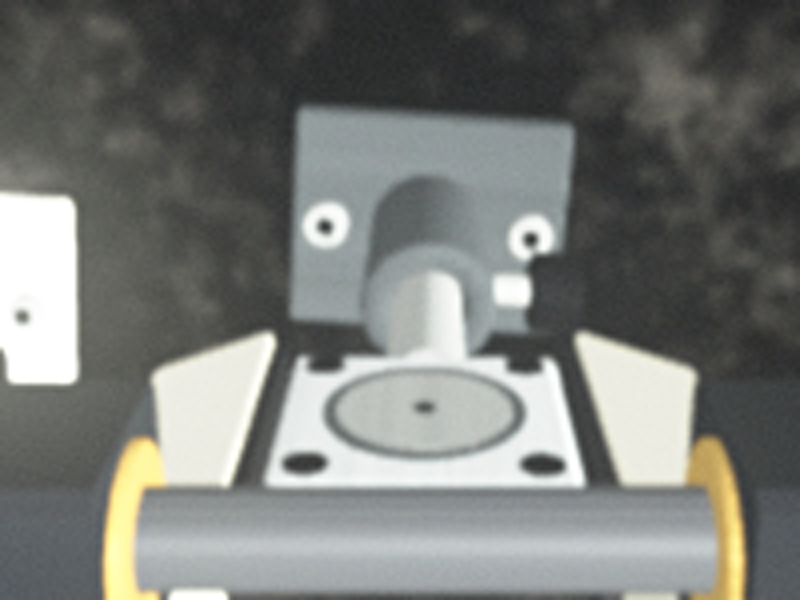

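View pics/s8c.png

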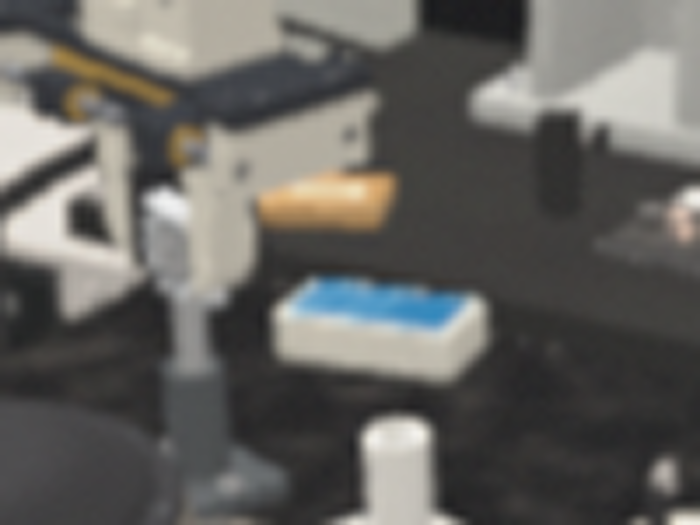

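View pics/s8d.png

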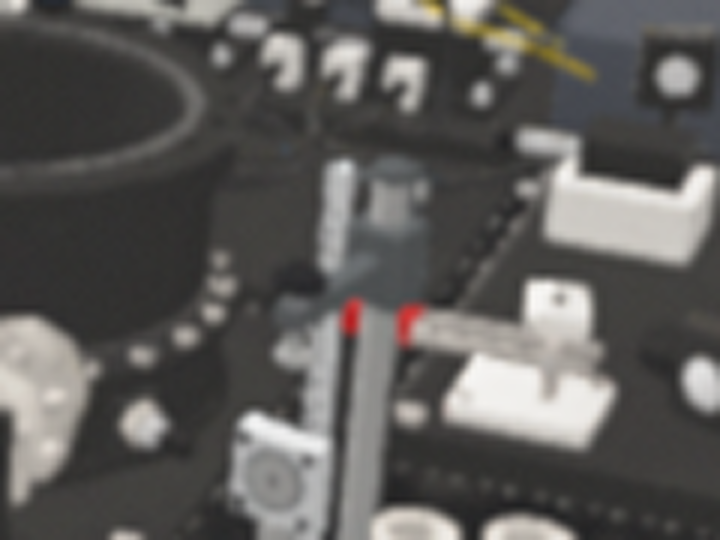

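```bash
python3 - <<'E'
from h import *
from cell import status
np.set_printoptions(precision=4,suppress=True)
for n,(x,y) in(('w7',(428,402)),('w8',(424.5,407.5))):
    p,d,K,T=load(n); uv=np.array([150+(x+.5)/4-.5,140+(y+.5)/4-.5])
    # plate face plane: normal tool x, through (.4958,.3199)+6mm
    t=np.array([np.cos(2.857),np.sin(2.857),0]); c=np.array([.4958,.3199,0])+.006*t
    Ti=np.linalg.inv(T); o=Ti[:3,3]; r=Ti[:3,:3]@np.array([(uv[0]-K[0,2])/K[0,0],(uv[1]-K[1,2])/K[1,1],1])
    print(n,o+r*((c-o)@t)/(r@t))
C=cloud('s8')
for nm,(x0,y0,x1,y1) in {'ref':(338,208,356,240),'loose':(150,166,160,182)}.items():
    print(nm,(C[y0:y1:1,(x0+x1)//2-3:(x0+x1)//2+3,2]*1000).astype(int).tolist()[:8])
s=status.observe();print(s['time'],s['tool_pos'],s['contact_force'],np.abs(s['qvel']).max())
E
```

```text
w7 [0.49   0.3213 0.0978]
w8 [0.4897 0.3205 0.1135]
ref [[11, 7, 1, 3, 2, 0], [10, 3, 1, 3, 4, 2], [137, 136, 134, 4, 1, 0], [135, 136, 134, 134, 134, 3], [135, 135, 134, 134, 134, 135], [132, 133, 132, 134, 135, 135], [131, 131, 132, 131, 134, 132], [129, 125, 129, 128, 130, 130]]
loose [[138, 135, 21, 22, 157, 155], [137, 137, 138, 22, 149, 152], [136, 137, 135, 135, 150, 150], [695, 134, 137, 136, 144, 146], [130, 134, 135, 134, 141, 145], [127, 128, 130, 132, 133, 139], [124, 126, 127, 129, 129, 138], [119, 124, 124, 126, 126, 133]]
13.775 [0.4946 0.32   0.1032] [-0.3693  0.2966 -1.4422] 0.00210796793058399
```

```bash
python3 -c "
from cell import ticket
print(ticket.hand_in())"
```

```text
the job is handed in; nothing more can be done
None
```

I pressed the gauge's slide down until its foot met the reference plate, then raised the loose plate to the same height. I handed in the job at about 13.8 s while still holding the plate.

- **Gauge reading:** The foot met the plate with the TCP at z = 0.174, which puts the plate's top at about 135 mm. The press peaked at about 12 N, well under the 35 N slip limit. Camera depth gave 134.1 mm, about 1 mm lower.
- **Loose plate:** I gripped it across its 40 mm width with 15 N and drew it straight up. The rise was 15.5 mm by TCP and 15.7 mm by the wrist camera, against 15.8–16 mm needed. That puts its centre at about 114.6 mm, against about 114.8 mm for the reference plate.
- **Last checks:** Side force was below about 0.5 N, vertical force was about the plate's own weight, tilt was about 0 and the arm was still. The plate sits turned about 0.06 rad from its holder's x axis; I left that as found.
- **Not checked:** I did not re-measure the reference plate after the press. In the last scene picture it looks unmoved and its top still reads 134–135 mm. The bystanders were not re-measured either; the tool path did not go near them.

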